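Set the root gap in the tacking jig with its knurled roller

ROBOT

A 7-joint arm with a two-finger parallel gripper is mounted at the origin on a cart in front of the work surface, level with it; the furniture and walls round the work are solid. World frame = base frame: x ahead of the robot, y to its left, z up, the work surface at z = 0. Lengths are in m, angles in degrees, forces in N, time in s.
With the tool pointing down it reaches from about 0.425 to 0.875 m from the base axis. Payload 4.7 kg.
Tool frame: the origin (TCP) lies at the very end of the fingers, on their centre line; the grasp point (between the pads) lies env.hold_point_z behind it (env.hold_point_z is the distance from the TCP to the grasp point, in m); z points along the fingers, y is the line along which they close (so a half turn about z gives the same grasp; the last joint's range is limited). The gripper opens to 87 mm and grips with 3 to 60 N. Pads are 19 mm wide; open, the fingers measure 117 mm over their backs; the gripper's body (75 mm by 190 mm) begins 51 mm behind the grasp point.
Start: joints at [73.631, 18.392, -4.016, 83.108, 1.295, 78.541, -3.26], TCP at [0.192, -0.621, 0.223] pointing down, gripper open.
Joint ranges: [-163.93, 163.93], [-17.29, 119.83], [-79.2, 71.16], [3.27, 140.29], [-89.18, 269.18], [5.43, 117.66], [-154.24, 154.24]. Speed limits (degrees/s): [147.25, 147.25, 180, 180, 180, 180, 180].

INTERFACE

Orientations are given as [roll, pitch, yaw] about the fixed x, y, z axes, in that order (R = Rz(yaw) Ry(pitch) Rx(roll)).
In Python, from cell import env gives the robot as it stands.
- The arm moves only by the shell command python3 -m jog 'ROWS' [FORCE]. ROWS is JSON, a list of rows, each an object with "dp": the shift along the tool's x, y, z in cm, a list of three; "twist": the turn about the tool's z in degrees; "fingers": the opening, from 0 (shut) to 1 (fully open). A call has 1 to 8 rows; each row is the pose to reach, as a shift and turn from the pose commanded when the call began, along the tool's axes at that moment; what a row does not reach only later rows make up. A row lasts 1/8 s, in which the tool goes at most 62.5 mm and 10.7 degrees, less where a joint would pass 70% of its speed; a pose out of reach is approached as far as the arm can. A call with a gripper value outside its range is refused whole. The fingers move at their own pace and stop on an object; FORCE is the grip in N (left out, the last holds). Time passes only in rows, so rows that repeat a pose let the fingers close. It gives the time, the measured TCP pose, the force, the opening and the grip force at its end, in the units of the state.
- env.get_obs(): the state, without advancing time (a new reading comes with each control period).
- env.read_camera(name): name is "scene" or "top" or "wrist"; returns a dict with "pixels" (400x640x3 uint8, blue, green, red), "depth" (400x640 float32, m along the optical axis (not along the pixel's ray), 0 where there is no reading), "fx", "fy", "cx", "cy" (pixels), "rvec" (rotation vector, rad) and "tvec" (3), from world to camera coordinates, as OpenCV has them. Camera axes: x right, y down, z forward; pixel columns grow to the right and rows downward; lengths in m; the calibration is good to about 2 mm. A picture is of the moment at which its call begins.
- env.sign_off(): hands the job in; it is judged then, once.
The state is a dict: "time_s": time; "qpos": joint angles; "joint_velocities": joint speeds; "effort": joint torques, N m; "tool_pos": TCP position; "tool_rot": TCP orientation; "force": force on the tool from outside, world axes, zero at the start; "wrist_torque": the same for the moment, N m; "grip_width": finger opening in m; "grasp_force": force on a finger pad.
Only numpy, scipy, OpenCV 4.12 (cv2) and the standard library are available. Lean on these libraries where they do the work, as an engineer would, in place of code of your own. Each camera call takes 0.05 s, during which the arm holds its last target. There are 200 camera calls.

TASK

Two plates lie in the tacking jig ready for a butt joint. With a fingertip in the gap, push the plate next to the fixed stop fully home against the stop, then roll the knurled roller under a fingertip, stroke by stroke, until the slide has pushed the other plate's edge up to the long gauge line on the side fences (a 6 mm root gap). The slide only pushes and cannot draw the plate back, so do not overshoot; move that plate only with the roller, lift nothing, and leave the things round the jig where they are.

Things in the scene. Friction and masses are not known exactly. Their poses are not given: they have to be found in the camera images.
- jig: Tacking jig, bolted down. Origin on the table under the jig; y runs along it from the roller end to the fixed stop, x across, z up. Grey base 14 mm thick: bed y -80 to 172 mm, 224 mm wide; narrower tail with the roller, y -192 to -80. Steel side fences 16 mm wide, 12 mm high above the bed, centred on x = -100 and 100 mm, with short black 2 mm marks and one long gauge line on their tops.
- stop_face (a point): Middle of the face of the fixed stop (steel bar across the jig's +y end, 18 mm high above the bed; face at jig y = 150 mm), at half plate thickness, 18.5 mm above the table. Axes as the jig's. A plate that is home touches this face.
- gauge_line (a point): Point midway between the two long gauge lines, at half plate thickness; 91 mm from the stop face, so 6 mm from the root edge of a plate that is home. Axes as the jig's: y towards the stop. The root edge of the roller-side plate must come to y = 0 here.
- plate_a_root (a point): Middle of the root edge (facing the gap) of the plate next to the stop, at half thickness. Loose black steel plate, 85 mm (along jig y) x 178 mm x 9 mm, about 0.95 kg, flat on the bed (14 mm above the table), 8 to 14 mm short of the stop. Axes: x from this edge into the plate, towards the stop; y along the edge; z up. The gap in front of it is at first 30 mm or more wide.
- plate_b_root (a point): Middle of the root edge (facing the gap) of the roller-side plate, at half thickness. The same kind of plate, loose on the bed, its back edge (85 mm behind) in front of the slide's pusher bar. Axes: x out of this edge towards the stop; y along the edge; z up. Only the pusher bar moves it.
- pusher_face (a point): Middle of the face of the slide's pusher bar (steel, 160 mm long, 22 mm thick, top 38 mm above the table), at half plate thickness. Axes as the jig's. At first up to 14 mm clear of the back edge of the roller-side plate.
- roller_axle (a point): Centre of the knurled roller, 38 mm above the table, in the jig's middle plane, 60 mm behind the pusher face; travels with the slide. Axes as the jig's; the axle lies along x. Steel roller, 30 mm radius over its ribs (top 68 mm above the table), 26 mm wide, 40 straight ribs 1.5 mm high; the cheeks beside it end 18 mm lower, so its top is free.
- roller (a joint): Turn of the roller, rad, 0 with the slide fully back, growing as its top is rolled towards the stop (jig +y), up to 5.3. Its pinion (12 mm radius) rolls on a rack fixed to the jig: slide and roller advance 12 mm per rad, and the roller's top moves 42 mm per rad over the table. 2 to 5 N along y on its top turn it; it does not coast and stays where it is left.
- slide (a joint): Travel of the slide in m towards the stop, 0 fully back, at first 0 to 0.007, at most 0.064; 0.012 times the roller's turn.
- plate_a: The plate next to the stop (see its root point); origin at the centre of its underside.
- plate_b: The roller-side plate (see its root point); origin at the centre of its underside.
- magnet: Bystander: red welding magnet, 66 x 96 x 17 mm, on the table at the far left.
- pot: Bystander: round earplug pot with an orange lid, 50 mm across, 42 mm high, near the front edge at the left.
- punch: Bystander: black centre punch 109 mm long, 13 mm thick, lying on the robot's side of the jig's tail.
- tape: Bystander: yellow tape measure, 33 x 81 x 64 mm, standing left of the jig.
- nozzle: Bystander: copper torch nozzle, 66 mm long, 25 mm thick, lying on the far side of the jig's tail.
- soapstone: Bystander: soapstone holder 135 mm long, 15 mm thick, lying on the robot's side of the jig's bed.

How it is judged:
By the outcome, as a careful person would: the job done as asked, in the order asked, and still so for the second after the job is handed in, with the robot touching nothing.
It also fails if it takes over 70 s, if anything falls off the work surface, if the arm or the gripper's body presses on something with over 40 N, if the wrist force passes 120 N, or if a joint passes its speed limit or range.

## Working session

There is one attempt and no reset: what is moved stays moved. The work goes in short steps, Python scripts to look and compute and a shell command to move; the robot and the scene stay as the last step left them, time stands still between calls to the robot, and variables do not carry over. Pictures are saved under pics/ and viewed, at most 13 in all, crops included, and the job is handed in when it is done.

```bash
mkdir -p pics; ls; python3 - <<'E'
from cell import env
import cv2,numpy as np
o=env.get_obs(); print(o['time_s'],o['tool_pos'],o['tool_rot'],o['grip_width'],o['force'],env.hold_point_z)
for n in['top','scene']:
    c=env.read_camera(n); cv2.imwrite(f'pics/{n}0.png',c['pixels']); np.savez(f'{n}0.npz',**c)
    R=cv2.Rodrigues(np.array(c['rvec'],float))[0]; print(n,-R.T@np.array(c['tvec']).ravel(),R[2],c['fx'])
E
```

```text
pics
0.0 [ 0.19172572 -0.62049233  0.22143808] [-1.79889859e+02  5.11264397e-03  1.71785187e+01] 0.08666633391431688 [ 0.23082308 -0.45977201 -0.72356014] 0.0187
top [0.43673384 0.19463167 1.07217605] [ 0.16611578 -0.00115315 -0.98610558] 414.11981381790235
scene [ 0.10239649 -0.33703565  0.60240054] [ 0.55628356  0.57521164 -0.59973341] 410.7087581106665
```

View pics/top0.png

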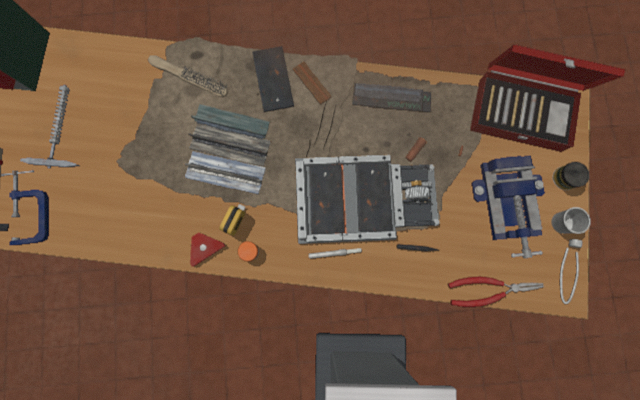

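View pics/scene0.png

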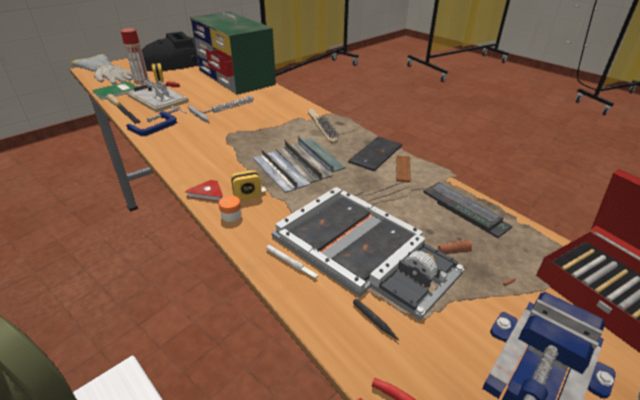

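The top view shows the jig at columns 296–438, rows 155–243, with the stop at the left end (world +y), the gap at column ~347 and the roller at about (415,190). I'll enlarge the jig.

```bash
cat > h.py <<'E'
import cv2,numpy as np
def ray(c,uv,z):
    R=cv2.Rodrigues(np.array(c['rvec'],float))[0]; t=np.array(c['tvec'],float).ravel(); C=-R.T@t
    uv=np.atleast_2d(np.array(uv,float)); d=np.c_[(uv[:,0]-c['cx'])/c['fx'],(uv[:,1]-c['cy'])/c['fy'],np.ones(len(uv))]@R
    return C+d*((z-C[2])/d[:,2])[:,None]
def proj(c,P):
    K=np.array([[c['fx'],0,c['cx']],[0,c['fy'],c['cy']],[0,0,1.]])
    return cv2.projectPoints(np.atleast_2d(np.array(P,float)),np.array(c['rvec'],float),np.array(c['tvec'],float),K,None)[0].reshape(-1,2)
E
python3 - <<'E'
import cv2,numpy as np
from h import *
c=np.load('top0.npz'); p=c['pixels'][145:255,285:445]
cv2.imwrite('pics/topcrop.png',cv2.resize(p,None,fx=5,fy=5,interpolation=cv2.INTER_CUBIC))
E
```

```text
(no output)
```

View pics/topcrop.png

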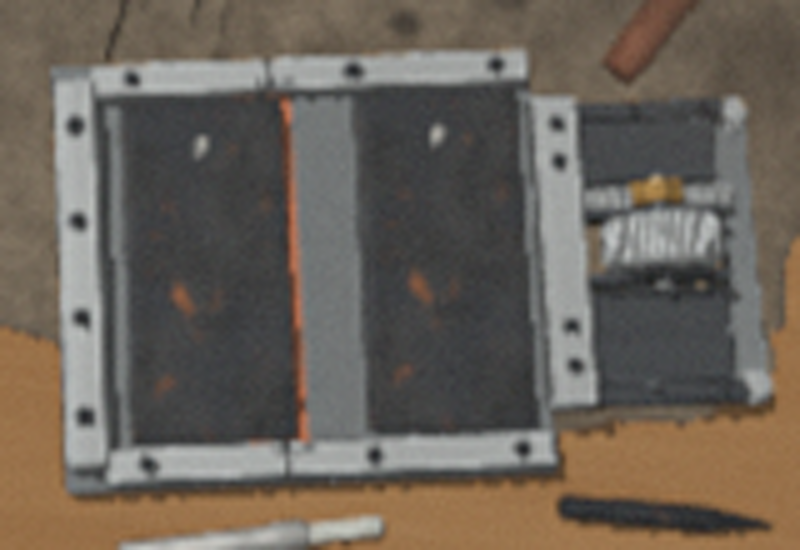

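The crop shows the long gauge lines at crop (267,73) and (288,460), the orange-edged root of plate A at x≈288–303, plate B's root at x≈353–367, and the roller top at about (660,235).

```bash
cat >> h.py <<'E'
def jig(P,J):  # world->jig
    O,a=J; d=np.atleast_2d(P)[:,:2]-O; s,cc=np.sin(a),np.cos(a)
    return np.c_[d[:,0]*cc+d[:,1]*s,-d[:,0]*s+d[:,1]*cc]
def unjig(x,y,J):
    O,a=J; s,cc=np.sin(a),np.cos(a); return O+np.array([x*cc-y*s,x*s+y*cc])
E
python3 - <<'E'
import cv2,numpy as np
from h import *
c=np.load('top0.npz')
f=lambda l,z:ray(c,np.array(l)/5+[285-.4,145-.4],z)
g=f([[267,73],[288,460]],.026)
d=g[0]-g[1]; print(g,'len (200)',np.linalg.norm(d)); a=np.arctan2(d[1],d[0])
ed=f([[92,80],[527,65],[107,465],[557,460]],.026)
for i in(0,2):
    e=ed[i]-ed[i+1]; print('fence ang',np.degrees(np.arctan2(-e[0],e[1])),np.linalg.norm(e))
print('ang',np.degrees(a)); O=g.mean(0)[:2]-.059*np.array([-np.sin(a),np.cos(a)]); J=(O,a); print(O)
for n,l,z in[('A root',[[288,100],[303,437]],.023),('B root',[[353,97],[367,435]],.023),('stop in',[[95,80],[107,460]],.032),
 ('pusher',[[528,97],[548,405]],.038),('bed -80/outer',[[527,55],[557,470]],.026),('roller',[[608,235],[716,235]],.05),('tail end',[[745,110],[772,395]],.02)]:
    print(n,(jig(f(l,z),J)*1000).round(1).tolist())
P=ray(c,[(285+660/5,145+235/5)],.068); print('rollertop',P)
for nm,xy in[('gapmid',(0,.0)),('roller',(0,-.14))]: print(nm,unjig(*xy,J))
E
```

```text
[[0.71390215 0.13763378 0.026     ]
 [0.51309068 0.12478635 0.026     ]] len (200) 0.20122202429788086
fence ang 3.2541637310251144 0.22678194208219904
fence ang 1.8061215904642614 0.22709588530256083
ang 3.66065671123565
[0.61726339 0.07233044]
A root [[86.5, 48.6], [-89.1, 50.6]]
B root [[86.6, 14.7], [-89.5, 18.1]]
stop in [[99.1, 148.5], [-97.1, 150.1]]
pusher [[79.1, -73.5], [-79.6, -71.8]]
bed -80/outer [[104.5, -77.0], [-111.5, -76.3]]
roller [[3.4, -106.0], [1.0, -160.3]]
tail end [[71.7, -190.0], [-77.9, -190.1]]
rollertop [[ 0.62360104 -0.05589731  0.068     ]]
gapmid [0.61726339 0.07233044]
roller [ 0.62620197 -0.06738391]
```

Measured values fit the known sizes: gauge lines 201 mm apart (200 expected), stop face at 149 (150 expected), tail end at -190 (-192 expected). Jig yaw is about 3°, A's root is at jig y≈49.5 and B's root at ≈16.5. Next I move above the gap with the fingers shut and tool x along jig y.

```bash
cat >> h.py <<'E'
J0=(np.array([.61726,.07233]),np.radians(3.2))
def plan(o,xyz,yaw=None):  # dp in cm along tool axes, twist deg
    from scipy.spatial.transform import Rotation as Ro
    R=Ro.from_euler('xyz',o['tool_rot'],degrees=True); dp=R.inv().apply(np.array(xyz)-o['tool_pos'])*100
    return dp.round(2), None if yaw is None else round(-(yaw-o['tool_rot'][2]),1)
E
python3 -m jog '[{"dp":[15,-14,0],"twist":-20,"fingers":0},{"dp":[15,-14,0],"twist":-20,"fingers":0},{"dp":[15,-14,0],"twist":-20,"fingers":0},{"dp":[30,-28,0],"twist":-38,"fingers":0},{"dp":[30,-28,0],"twist":-38,"fingers":0},{"dp":[30,-28,0],"twist":-38,"fingers":0},{"dp":[45,-42,0],"twist":-58,"fingers":0},{"dp":[45,-42,0],"twist":-58,"fingers":0}]' 20
python3 - <<'E'
from cell import env; from h import *
x,y=unjig(0,.033,J0); print(x,y); o=env.get_obs(); print(o['time_s'],o['qpos'],o['grip_width'],plan(o,[x,y,.15],93.2))
E
```

```text
time_s: 1.1
tool_pos: [0.4409, -0.1853, 0.2224]
tool_rot: [180.0, 0.0, 75.5]
force: [0.4, -0.2, -0.2]
grip_width: 0.0149
grasp_force: 0.0
0.6154178903352256 0.10527854521800538
1.1 [ 50.24568001  -1.67163763 -29.82527757 105.6855222   -0.82528115
  75.75504889   6.10965315] 0.014907188148648469 (array([32.51,  9.61,  7.22]), np.float64(-17.7))
```

```bash

python3 -m jog '[{"dp":[32.5,9.6,4],"twist":-17.7,"fingers":0},{"dp":[32.5,9.6,4],"twist":-17.7,"fingers":0},{"dp":[32.5,9.6,4],"twist":-17.7,"fingers":0},{"dp":[32.5,9.6,4],"twist":-17.7,"fingers":0},{"dp":[32.5,9.6,4],"twist":-17.7,"fingers":0},{"dp":[32.5,9.6,7],"twist":-17.7,"fingers":0},{"dp":[32.5,9.6,7],"twist":-17.7,"fingers":0},{"dp":[32.5,9.6,7],"twist":-17.7,"fingers":0}]'
python3 - <<'E'
from cell import env; from h import *
o=env.get_obs(); print(o['qpos'])
c=env.read_camera('wrist'); np.savez('w1.npz',**c); cv2.imwrite('pics/w1.png',c['pixels'])
for nm,(x,y,z) in dict(g1=(.1,.059,.026),g2=(-.1,.059,.026),A=(0,.0495,.023),B=(0,.0165,.023),s=(0,.15,.023)).items():
    print(nm,proj(c,[[*unjig(x,y,J0),z]]))
E
```

```text
time_s: 2.1
tool_pos: [0.6162, 0.1014, 0.1525]
tool_rot: [-180.0, 0.1, 92.8]
force: [-1.0, -0.6, -0.5]
grip_width: 0.0003
grasp_force: 0.0
[ 22.03695186  23.17487184 -42.896083    90.92177771  16.36113309
  72.41200965 -20.71727717]
g1 [[421.46314321 163.91546882]]
g2 [[213.38656232 165.18980217]]
A [[317.36560351 173.87922894]]
B [[317.57757356 206.44151022]]
s [[316.64113627  62.58847341]]
```

View pics/w1.png

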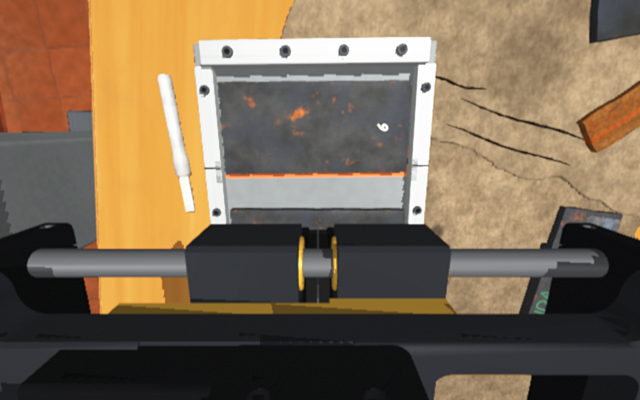

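The wrist view shows the gauge lines at about (212,167) and (422,165), A's root edge at row ~176 and B's root at row ~209, all matching the predictions within 2–3 px. I refine these by subpixel edges.

```bash
python3 - <<'E'
from cell import env; from h import *
c=np.load('w1.npz'); g=c['pixels'].astype(int)
print('R@250,300,380'); 
for r in list(range(64,84,2))+list(range(170,182))+list(range(202,214)): print(r,[g[r,u].tolist() for u in (245,315,385)])
print('gauge',[(r,g[r,206:218].mean(1).astype(int).tolist()) for r in range(162,172)],[ (r,int(g[r,416:428].mean())) for r in range(160,170)])
O=J0
for n,uv,z in[('gL',(211,167),.026),('gR',(422,165),.026),('A',(315,176),.023),('B',(315,208.5),.023)]:
    print(n,jig(ray(c,[uv],z),J0)*1000)
o=env.get_obs(); print('tcp jig',jig(o['tool_pos'][None],J0)*1000,o['tool_pos'])
E
```

```text
R@250,300,380
64 [[161, 164, 162], [109, 110, 109], [95, 96, 94]]
66 [[96, 98, 96], [100, 102, 100], [102, 102, 99]]
68 [[101, 102, 100], [109, 109, 107], [106, 105, 102]]
70 [[104, 103, 102], [107, 107, 104], [104, 104, 101]]
72 [[105, 104, 101], [107, 106, 103], [103, 103, 99]]
74 [[103, 104, 101], [103, 102, 99], [114, 113, 110]]
76 [[110, 110, 107], [158, 158, 153], [203, 203, 197]]
78 [[188, 190, 184], [201, 202, 197], [206, 206, 200]]
80 [[176, 177, 173], [182, 182, 176], [145, 146, 142]]
82 [[94, 94, 93], [101, 100, 97], [104, 103, 104]]
170 [[76, 76, 77], [89, 89, 87], [86, 89, 91]]
171 [[76, 77, 74], [86, 87, 92], [81, 83, 92]]
172 [[75, 78, 77], [74, 96, 158], [67, 84, 133]]
173 [[66, 78, 105], [74, 134, 245], [52, 91, 173]]
174 [[53, 82, 148], [91, 169, 255], [53, 102, 203]]
175 [[51, 96, 191], [96, 176, 255], [90, 146, 244]]
176 [[76, 136, 240], [114, 179, 254], [155, 186, 249]]
177 [[121, 173, 249], [154, 182, 240], [193, 198, 212]]
178 [[162, 183, 228], [183, 186, 194], [196, 196, 186]]
179 [[185, 187, 186], [187, 187, 178], [194, 194, 188]]
180 [[187, 188, 180], [186, 
[... 1023 characters left out ...]
39, 238, 239, 236, 191, 172, 178]), (167, [172, 173, 175, 174, 171, 170, 171, 175, 173, 158, 152, 155]), (168, [107, 111, 111, 112, 110, 109, 114, 130, 137, 129, 116, 115]), (169, [192, 201, 203, 204, 201, 200, 202, 213, 215, 187, 146, 136]), (170, [245, 248, 247, 248, 247, 246, 246, 246, 247, 236, 205, 195]), (171, [245, 247, 246, 247, 246, 246, 245, 245, 246, 239, 227, 223])] [(160, 248), (161, 247), (162, 247), (163, 248), (164, 224), (165, 133), (166, 188), (167, 246), (168, 250), (169, 249)]
gL [[-102.46220938   57.26955654]]
gR [[100.59761231  57.95492028]]
A [[-2.33273413 47.4190185 ]]
B [[-2.61043783 14.36749807]]
tcp jig [[ 0.9512125  28.55321224]] [0.61661585 0.10089179 0.15322169]
```

```bash

python3 -m jog '[{"dp":[0.1,0,5],"twist":0,"fingers":0},{"dp":[0.1,0,10],"twist":0,"fingers":0},{"dp":[0.1,0,11],"twist":0,"fingers":0},{"dp":[0.1,0,11],"twist":0,"fingers":0},{"dp":[0.1,0,11],"twist":0,"fingers":0}]'
python3 - <<'E'
from cell import env; from h import *
o=env.get_obs(); print(jig(o['tool_pos'][None],J0)*1000,o['tool_pos'],plan(o,[*unjig(0,.034,J0),.0185],93.2))
c=env.read_camera('wrist'); cv2.imwrite('pics/w2.png',c['pixels']); np.savez('w2.npz',**c)
for y in (.0165,.053): print(proj(c,[[*unjig(0,y-.002,J0),.023]]))
print(proj(c,[o['tool_pos']]))
E
```

```text
time_s: 2.78
tool_pos: [0.6182, 0.1036, 0.0453]
tool_rot: [179.8, -0.0, 92.8]
force: [0.1, 0.4, -0.1]
grip_width: 0.0004
grasp_force: 0.0
[[ 2.71465933 31.17054075]] [0.61823044 0.10360347 0.04530542] (array([ 0.28, -0.28,  2.68]), np.float64(-0.4))
[[313.94752075 254.53859294]]
[[313.422657   201.06089631]]
[[318.06681998 243.76033518]]
```

View pics/w2.png

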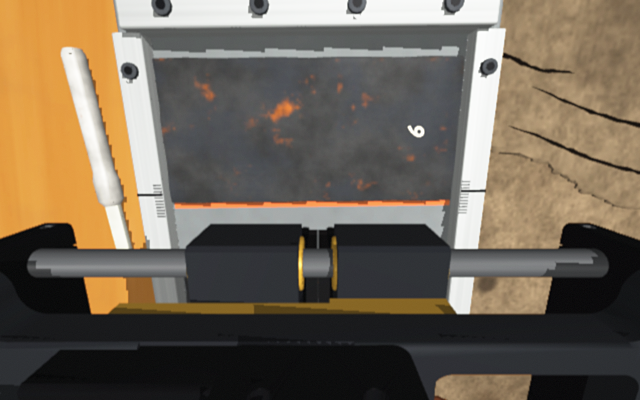

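The view shows A's root edge at row ~204 with clear bed below it, and the fingers centred in the gap. I descend and begin the push.

```bash

python3 -m jog '[{"dp":[0.3,-0.2,0],"twist":0,"fingers":0},{"dp":[0.3,-0.2,1.5],"twist":0,"fingers":0},{"dp":[0.3,-0.2,2.7],"twist":0,"fingers":0},{"dp":[0.3,-0.2,2.7],"twist":0,"fingers":0},{"dp":[0.6,-0.2,2.7],"twist":0,"fingers":0},{"dp":[0.9,-0.2,2.7],"twist":0,"fingers":0},{"dp":[1.1,-0.2,2.7],"twist":0,"fingers":0},{"dp":[1.3,-0.2,2.7],"twist":0,"fingers":0}]'
python3 -m jog '[{"dp":[0.2,0,0],"twist":0,"fingers":0},{"dp":[0.4,0,0],"twist":0,"fingers":0},{"dp":[0.6,0,0],"twist":0,"fingers":0},{"dp":[0.8,0,0],"twist":0,"fingers":0},{"dp":[0.8,0,0],"twist":0,"fingers":0},{"dp":[0.8,0,0],"twist":0,"fingers":0}]'
python3 - <<'E'
from cell import env; from h import *
o=env.get_obs(); print(jig(o['tool_pos'][None],J0)*1000,o['tool_pos'],o['force'])
E
```

```text
time_s: 3.82
tool_pos: [0.6134, 0.1128, 0.0149]
tool_rot: [-179.9, 0.3, 92.8]
force: [-0.7, -7.2, 0.6]
grip_width: 0.0006
grasp_force: 3.5
time_s: 4.58
tool_pos: [0.6132, 0.1214, 0.0149]
tool_rot: [-179.9, 0.2, 92.8]
force: [0.5, -4.5, -1.3]
grip_width: 0.0005
grasp_force: 2.7
[[-1.31138157 49.21522587]] [0.6132034  0.12139528 0.0148968 ] [ 0.4667173  -4.46199236 -1.28636057]
```

```bash

python3 -m jog '[{"dp":[0.1,0,-0.2],"twist":0,"fingers":0},{"dp":[0.2,0,-0.2],"twist":0,"fingers":0},{"dp":[0.3,0,-0.2],"twist":0,"fingers":0},{"dp":[0.3,0,-0.2],"twist":0,"fingers":0}]'
python3 -m jog '[{"dp":[0.1,0,0],"twist":0,"fingers":0},{"dp":[0.15,0,0],"twist":0,"fingers":0},{"dp":[0.15,0,0],"twist":0,"fingers":0}]'

```

```text
time_s: 5.08
tool_pos: [0.6136, 0.125, 0.017]
tool_rot: [180.0, 0.2, 92.8]
force: [1.5, -6.0, -3.9]
grip_width: 0.0006
grasp_force: 3.2
time_s: 5.45
tool_pos: [0.6136, 0.125, 0.0169]
tool_rot: [-180.0, 0.3, 92.8]
force: [1.1, -7.9, -1.7]
grip_width: 0.0007
grasp_force: 4.3
```

```bash

python3 -m jog '[{"dp":[0.1,0,0],"twist":0,"fingers":0},{"dp":[0.2,0,0],"twist":0,"fingers":0},{"dp":[0.2,0,0],"twist":0,"fingers":0}]'
python3 -m jog '[{"dp":[0.1,0,0],"twist":0,"fingers":0},{"dp":[0.2,0,0],"twist":0,"fingers":0},{"dp":[0.2,0,0],"twist":0,"fingers":0}]'

```

```text
time_s: 5.82
tool_pos: [0.6136, 0.1251, 0.0169]
tool_rot: [-180.0, 0.4, 92.7]
force: [1.2, -11.3, -0.8]
grip_width: 0.0005
grasp_force: 5.7
time_s: 6.2
tool_pos: [0.6136, 0.1252, 0.0169]
tool_rot: [-179.9, 0.6, 92.6]
force: [0.9, -13.6, -0.5]
grip_width: 0.0001
grasp_force: 7.1
```

It stopped moving while the force rose, so A is probably home. I'll back off, lift and check for squareness.

```bash

python3 -m jog '[{"dp":[-0.8,0,0],"twist":0,"fingers":0},{"dp":[-1.4,0,0],"twist":0,"fingers":0},{"dp":[-1.4,0,-2],"twist":0,"fingers":0},{"dp":[-1.4,0,-5],"twist":0,"fingers":0},{"dp":[-3,0,-8],"twist":0,"fingers":0},{"dp":[-6,0,-8],"twist":0,"fingers":0},{"dp":[-6,0,-8],"twist":0,"fingers":0},{"dp":[-6,0,-8],"twist":0,"fingers":0}]'
python3 - <<'E'
from cell import env; from h import *
o=env.get_obs(); c=env.read_camera('wrist'); np.savez('w3.npz',**c)
print(proj(c,[[*unjig(x,y,J0),.028] for x,y in((-.12,.16),(.12,.04))]))
p=c['pixels'][0:230,100:540]; cv2.imwrite('pics/w3.png',cv2.resize(p,(792,414),interpolation=cv2.INTER_CUBIC))
E
```

```text
time_s: 7.2
tool_pos: [0.6159, 0.0747, 0.0985]
tool_rot: [179.9, -0.1, 92.9]
force: [-0.4, 0.4, 0.7]
grip_width: 0.0004
grasp_force: 0.0
[[141.56306518 -12.82974706]
 [474.54142633 163.17550022]]
```

View pics/w3.png

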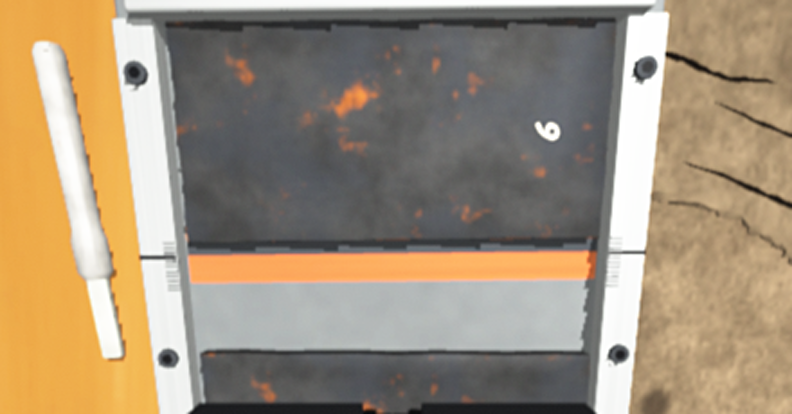

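A sits flush against the stop (no light strip left, crop row ~22) and its edge (row ~245) is parallel to the gauge lines (257 left, 253 right). B's root is at row ~352. Next, the roller.

```bash
python3 - <<'E'
from cell import env; from h import *
o=env.get_obs(); print(plan(o,[*unjig(.001,-.139,J0),.080],93.2))
E
```

```text
(array([-14.18,   0.29,   1.8 ]), np.float64(-0.2))
```

```bash

python3 -m jog '[{"dp":[-6,0.3,0],"twist":0,"fingers":0},{"dp":[-12,0.3,0],"twist":0,"fingers":0},{"dp":[-14.2,0.3,1],"twist":0,"fingers":0},{"dp":[-14.2,0.3,1.8],"twist":0,"fingers":0},{"dp":[-14.2,0.3,1.8],"twist":0,"fingers":0}]'
python3 - <<'E'
from cell import env; from h import *
o=env.get_obs(); print(o['tool_pos'],jig(o['tool_pos'][None],J0)*1000,plan(o,[*unjig(.001,-.139,J0),.068],93.2))
c=env.read_camera('wrist'); np.savez('w4.npz',**c); s=env.read_camera('scene')
q=proj(s,[[*unjig(0,-.133,J0),.06]])[0].astype(int); print(q)
a=cv2.resize(c['pixels'],(480,300)); p=s['pixels'][q[1]-50:q[1]+50,q[0]-50:q[0]+50]
cv2.imwrite('pics/w4.png',np.hstack([a,cv2.resize(p,(300,300),interpolation=cv2.INTER_CUBIC)]))
E
```

```text
time_s: 7.88
tool_pos: [0.6252, -0.0649, 0.0786]
tool_rot: [-179.9, -0.1, 93.1]
force: [-1.2, -0.2, 0.8]
grip_width: 0.0002
grasp_force: 0.0
[ 0.62522784 -0.06493598  0.07863649] [[   0.29302788 -137.49672255]] (array([-0.15,  0.07,  1.06]), np.float64(-0.1))
[419 257]
```

View pics/w4.png

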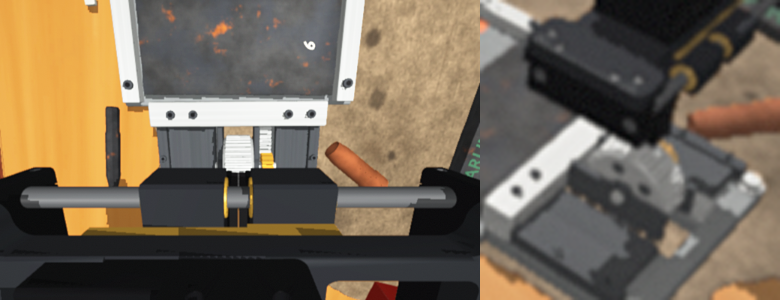

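The fingertips stand over the roller, whose ribs show ahead of them at (240,155). I press down lightly and check the force.

```bash

python3 -m jog '[{"dp":[-0.1,0,0.5],"twist":0,"fingers":0},{"dp":[-0.1,0,1.0],"twist":0,"fingers":0},{"dp":[-0.1,0,1.3],"twist":0,"fingers":0},{"dp":[-0.1,0,1.5],"twist":0,"fingers":0}]'
python3 -m jog '[{"dp":[0.3,0,0],"twist":0,"fingers":0},{"dp":[0.6,0,0],"twist":0,"fingers":0},{"dp":[0.6,0,0],"twist":0,"fingers":0}]'

```

```text
time_s: 8.48
tool_pos: [0.6263, -0.0693, 0.0676]
tool_rot: [180.0, 0.1, 92.9]
force: [-9.4, -0.3, 24.3]
grip_width: 0.0007
grasp_force: 12.1
time_s: 8.85
tool_pos: [0.626, -0.0644, 0.0678]
tool_rot: [180.0, 0.1, 92.9]
force: [-7.9, -0.9, 17.8]
grip_width: 0.0005
grasp_force: 8.9
```

```bash

python3 -m jog '[{"dp":[0.3,0,0],"twist":0,"fingers":0},{"dp":[0.6,0,0],"twist":0,"fingers":0},{"dp":[0.9,0,0],"twist":0,"fingers":0},{"dp":[1.2,0,0],"twist":0,"fingers":0},{"dp":[1.2,0,0],"twist":0,"fingers":0}]'
python3 - <<'E'
from cell import env; from h import *
o=env.get_obs(); print(jig(o['tool_pos'][None],J0)*1000)
for n in('top','scene'):
    c=env.read_camera(n); np.savez(n+'1.npz',**c)
a=np.load('top0.npz')['pixels'][145:255,285:445]; b=np.load('top1.npz')['pixels'][145:255,285:445]
d=cv2.absdiff(a,b).max(2); print('diff rows in gap col profile'); 
for im in (a,b): print(im[40:70,66:78].mean((0,2)).astype(int))
E
```

```text
time_s: 9.48
tool_pos: [0.6254, -0.0526, 0.0677]
tool_rot: [180.0, 0.2, 92.8]
force: [-7.5, -2.4, 17.0]
grip_width: 0.0004
grasp_force: 8.7
[[   1.17946654 -125.19599377]]
diff rows in gap col profile
[115 116 115 115 117 109  84  70  67  63  61  61]
[122 122 121 122 123 115  88  74  71  66  64  65]
```

```bash

python3 -m jog '[{"dp":[0.3,0,0],"twist":0,"fingers":0},{"dp":[0.6,0,0],"twist":0,"fingers":0},{"dp":[0.6,0,0],"twist":0,"fingers":0},{"dp":[0.6,0,-1.5],"twist":0,"fingers":0},{"dp":[-1.5,0,-2],"twist":0,"fingers":0},{"dp":[-1.5,0,-2],"twist":0,"fingers":0}]'
python3 - <<'E'
from cell import env; from h import *
o=env.get_obs(); print(jig(o['tool_pos'][None],J0)*1000)
c=env.read_camera('top'); np.savez('top2.npz',**c)
a=np.load('top0.npz')['pixels'][145:255,285:445]; b=c['pixels'][145:255,285:445]
cv2.imwrite('pics/cmp.png',np.vstack([cv2.resize(p[15:90,50:160],None,fx=4,fy=4,interpolation=cv2.INTER_CUBIC) for p in(a,b)]))
for im in (a,b): print(im[62:75,66:78].mean((0,2)).astype(int), im[64:72,100:125].mean((0,2)).astype(int))
E
```

```text
time_s: 10.32
tool_pos: [0.6261, -0.0708, 0.0845]
tool_rot: [180.0, 0.1, 92.6]
force: [-0.8, -0.2, 0.3]
grip_width: 0.0003
grasp_force: 0.0
[[   0.87833247 -143.39087934]]
[115 115 116 114 117 117  99  77  67  64  62  61] [ 67  66  66  65  64  61  73 109  99 102 151 164 153 131 125 130 153 162
 108  67  69  72  71  72  72]
[122 122 122 121 123 123  96  75  72  67  64  66] [ 70  70  69  68  66  60  84 150 172 171 148 127 138 160 167 147  87  67
  74  76  75  75  76  76  75]
```

View pics/cmp.png

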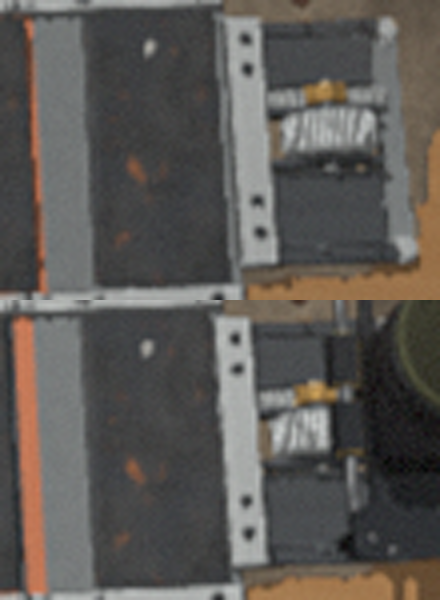

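The roller works: the pusher bar advanced about 7 mm (lower half, hole column 246→235) and is now up to B. I repeat strokes.

```bash

python3 -m jog '[{"dp":[1.0,0,0.5],"twist":0,"fingers":0},{"dp":[1.0,0,2],"twist":0,"fingers":0},{"dp":[1.5,0,2],"twist":0,"fingers":0},{"dp":[2.1,0,2],"twist":0,"fingers":0},{"dp":[2.7,0,2],"twist":0,"fingers":0},{"dp":[3.1,0,2],"twist":0,"fingers":0},{"dp":[3.1,0,2],"twist":0,"fingers":0}]'
python3 -m jog '[{"dp":[0,0,-1.5],"twist":0,"fingers":0},{"dp":[-1.5,0,-2],"twist":0,"fingers":0},{"dp":[-1.5,0,-2],"twist":0,"fingers":0}]'
cat > pb.py <<'E'
from cell import env; from h import *
import sys
o=env.get_obs(); c=env.read_camera('top'); np.savez('t.npz',**c); g=c['pixels'].astype(float).mean(2)
print('t',o['time_s'],'tcp',(jig(o['tool_pos'][None],J0)*1000).round(1),o['tool_pos'][2])
# B root edge (z=.023): darkest-going step along jig y, sampled at x=+-50,0
ys=np.arange(.000,.070,.0005)
r=[]
for xx in np.arange(-.07,.071,.01):
    P=np.array([[*unjig(xx,y,J0),.023] for y in ys]); uv=proj(c,P).astype(np.float32)
    v=cv2.remap(g.astype(np.float32),uv[None,:,0],uv[None,:,1],cv2.INTER_LINEAR)[0]
    k=v<92; i=np.where(k[:-1]&~k[1:])[0]
    r.append(ys[i[0]]*1000 if len(i) else np.nan)
print('B root J0 y',np.nanmedian(r),r)
E
python3 pb.py
```

```text
time_s: 11.25
tool_pos: [0.6249, -0.034, 0.0663]
tool_rot: [179.9, 0.0, 93.0]
force: [-3.3, 1.0, 13.8]
grip_width: 0.0004
grasp_force: 7.0
time_s: 11.62
tool_pos: [0.6251, -0.0536, 0.0842]
tool_rot: [-180.0, 0.1, 92.7]
force: [0.1, -0.8, -0.2]
grip_width: 0.0005
grasp_force: 0.0
t 11.625 tcp [[   0.8 -126.1]] 0.08422952473475635
B root J0 y 22.5 [np.float64(22.5), np.float64(23.0), np.float64(22.5), np.float64(22.0), np.float64(22.0), np.float64(22.5), np.float64(23.0), np.float64(22.0), np.float64(22.5), np.float64(22.5), np.float64(22.0), np.float64(22.5), np.float64(22.5), np.float64(22.5), np.float64(22.5)]
```

```bash

python3 -m jog '[{"dp":[-0.1,0,2],"twist":0,"fingers":0},{"dp":[0.4,0,2],"twist":0,"fingers":0},{"dp":[0.9,0,2],"twist":0,"fingers":0},{"dp":[1.4,0,2],"twist":0,"fingers":0},{"dp":[1.9,0,2],"twist":0,"fingers":0},{"dp":[1.9,0,2],"twist":0,"fingers":0},{"dp":[1.9,0,0],"twist":0,"fingers":0},{"dp":[0.5,0,0],"twist":0,"fingers":0}]'
python3 pb.py
python3 -m jog '[{"dp":[-0.1,0,2],"twist":0,"fingers":0},{"dp":[0.4,0,2],"twist":0,"fingers":0},{"dp":[0.9,0,2],"twist":0,"fingers":0},{"dp":[1.4,0,2],"twist":0,"fingers":0},{"dp":[1.9,0,2],"twist":0,"fingers":0},{"dp":[1.9,0,2],"twist":0,"fingers":0},{"dp":[1.9,0,0],"twist":0,"fingers":0},{"dp":[0.5,0,0],"twist":0,"fingers":0}]'
python3 pb.py
```

```text
time_s: 12.68
tool_pos: [0.6255, -0.0444, 0.0853]
tool_rot: [179.9, -0.0, 93.0]
force: [0.6, -1.0, -0.4]
grip_width: 0.0005
grasp_force: 0.0
t 12.675 tcp [[   1.7 -117. ]] 0.08528789676781155
B root J0 y 28.0 [np.float64(28.5), np.float64(28.5), np.float64(27.5), np.float64(27.5), np.float64(28.5), np.float64(28.5), np.float64(28.0), np.float64(28.0), np.float64(28.0), np.float64(29.0), np.float64(28.0), np.float64(28.0), np.float64(28.0), np.float64(28.5), np.float64(29.0)]
time_s: 13.72
tool_pos: [0.625, -0.0397, 0.0848]
tool_rot: [179.9, -0.0, 93.0]
force: [0.2, 0.0, 0.0]
grip_width: 0.0006
grasp_force: 0.0
t 13.725 tcp [[   1.5 -112.3]] 0.08476682486909735
B root J0 y 34.5 [np.float64(34.0), np.float64(34.5), np.float64(34.5), np.float64(34.0), np.float64(34.5), np.float64(34.0), np.float64(6.500000000000001), np.float64(34.5), np.float64(35.0), np.float64(34.5), np.float64(33.5), np.float64(34.5), np.float64(35.0), np.float64(35.0), np.float64(34.5)]
```

```bash

python3 -m jog '[{"dp":[0,0,2],"twist":0,"fingers":0},{"dp":[0.5,0,2],"twist":0,"fingers":0},{"dp":[1.0,0,2],"twist":0,"fingers":0},{"dp":[1.5,0,2],"twist":0,"fingers":0},{"dp":[2.0,0,2],"twist":0,"fingers":0},{"dp":[2.0,0,2],"twist":0,"fingers":0},{"dp":[2.0,0,0],"twist":0,"fingers":0},{"dp":[0.6,0,0],"twist":0,"fingers":0}]'
python3 pb.py | cut -c1-60
python3 -m jog '[{"dp":[0,0,2],"twist":0,"fingers":0},{"dp":[0.5,0,2],"twist":0,"fingers":0},{"dp":[1.0,0,2],"twist":0,"fingers":0},{"dp":[1.5,0,2],"twist":0,"fingers":0},{"dp":[2.0,0,2],"twist":0,"fingers":0},{"dp":[2.0,0,2],"twist":0,"fingers":0},{"dp":[2.0,0,0],"twist":0,"fingers":0},{"dp":[0.6,0,0],"twist":0,"fingers":0}]'
python3 pb.py
```

```text
time_s: 14.78
tool_pos: [0.6246, -0.0336, 0.0846]
tool_rot: [179.9, -0.0, 93.0]
force: [0.1, 0.9, -0.6]
grip_width: 0.0003
grasp_force: 0.0
t 14.775 tcp [[   1.4 -106.2]] 0.08458601393648774
B root J0 y 41.0 [np.float64(41.5), np.float64(41.0), np.flo
time_s: 15.82
tool_pos: [0.6243, -0.0276, 0.0846]
tool_rot: [179.9, -0.0, 93.0]
force: [0.5, 1.1, -0.6]
grip_width: 0.0003
grasp_force: 0.0
t 15.825 tcp [[   1.4 -100.2]] 0.08456449626026594
B root J0 y 46.5 [np.float64(47.0), np.float64(46.5), np.float64(47.0), np.float64(46.5), np.float64(46.5), np.float64(46.0), np.float64(45.5), np.float64(47.0), np.float64(46.5), np.float64(46.5), np.float64(45.5), np.float64(46.5), np.float64(46.5), np.float64(4.0), np.float64(3.0)]
```

```bash

python3 -m jog '[{"dp":[0,0,2],"twist":0,"fingers":0},{"dp":[0.5,0,2],"twist":0,"fingers":0},{"dp":[1.0,0,2],"twist":0,"fingers":0},{"dp":[1.5,0,2],"twist":0,"fingers":0},{"dp":[2.0,0,2],"twist":0,"fingers":0},{"dp":[2.0,0,2],"twist":0,"fingers":0},{"dp":[2.0,0,0],"twist":0,"fingers":0},{"dp":[0.6,0,0],"twist":0,"fingers":0}]'
python3 pb.py | cut -c1-60
python3 -m jog '[{"dp":[3,0,-3],"twist":0,"fingers":0},{"dp":[9,0,-6],"twist":0,"fingers":0},{"dp":[11,0,-8],"twist":0,"fingers":0},{"dp":[11,0,-8],"twist":0,"fingers":0},{"dp":[11,0,-8],"twist":0,"fingers":0}]'
python3 - <<'E'
from cell import env; from h import *
c=env.read_camera('wrist'); np.savez('w5.npz',**c)
u=proj(c,[[*unjig(x,.059,J0),.026] for x in(-.1,.1)]); print(u)
r=int(u[0,1]); p=c['pixels'][r-45:r+45,180:460]
cv2.imwrite('pics/w5.png',cv2.resize(p,(784,252),interpolation=cv2.INTER_CUBIC))
E
```

```text
time_s: 16.88
tool_pos: [0.6239, -0.0216, 0.0845]
tool_rot: [179.9, -0.0, 93.0]
force: [-0.2, 0.3, -0.1]
grip_width: 0.0002
grasp_force: 0.0
t 16.875 tcp [[  1.4 -94.1]] 0.08445776804574172
B root J0 y 53.0 [np.float64(53.5), np.float64(53.0), np.flo
time_s: 17.55
tool_pos: [0.6177, 0.0839, 0.1622]
tool_rot: [-179.8, 0.1, 92.7]
force: [0.3, -0.4, 0.3]
grip_width: 0.0005
grasp_force: 0.0
[[214.89316555 146.11705606]
 [419.41766852 144.44242959]]
```

View pics/w5.png

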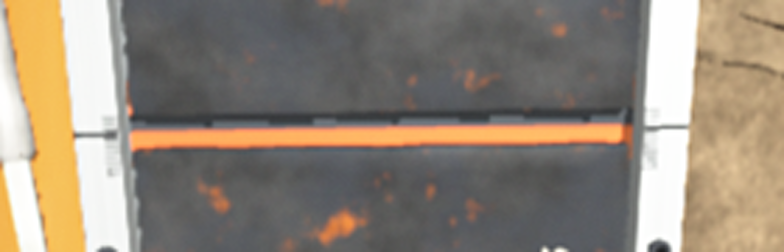

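Gauge lines sit at crop rows 134 (left) and 127 (right); B's edge is just below, at about 148 and 144, so a few mm remain. I now measure it numerically.

```bash
cat > wm.py <<'E'
from h import *
def measure(c):
    g=c['pixels'].astype(np.float32)
    def prof(x,z,ys):
        uv=proj(c,[[*unjig(x,y,J0),z] for y in ys]).astype(np.float32)
        return cv2.remap(g,uv[None,:,0].copy(),uv[None,:,1].copy(),cv2.INTER_LINEAR)[0]
    ys=np.arange(.040,.080,.00025); out={}
    for s in(-1,1):   # gauge: dark line centroid on outer half of fence
        L=[]
        for x in np.arange(.101,.1065,.001)*s:
            v=prof(x,.026,ys).mean(1); w=np.clip(np.median(v)-30-v,0,None); w[abs(ys-ys[np.argmax(w)])>.003]=0; L.append((w*ys).sum()/w.sum())
        out['gauge%+d'%s]=np.median(L)*1000
    for x in(-.07,-.05,-.03,.0,.03,.05,.07):  # orange band between B top edge and A
        v=prof(x,.023,ys); red=v[:,2]-v[:,0]; m=red>.5*red.max(); i=np.where(m)[0]; out[x]=(round(ys[i[0]]*1000,2),round(ys[i[-1]]*1000,2))
    return out
E
python3 - <<'E'
from wm import *
for f in('w3','w5'): print(f,measure(np.load(f+'.npz')))
E
```

```text
w3 {'gauge-1': np.float64(56.521826305006684), 'gauge+1': np.float64(57.76855809148642), -0.07: (np.float64(45.5), np.float64(57.5)), -0.05: (np.float64(45.75), np.float64(57.5)), -0.03: (np.float64(45.75), np.float64(57.5)), 0.0: (np.float64(45.75), np.float64(57.75)), 0.03: (np.float64(46.25), np.float64(58.0)), 0.05: (np.float64(46.25), np.float64(58.0)), 0.07: (np.float64(46.25), np.float64(58.25))}
w5 {'gauge-1': np.float64(56.47323540310284), 'gauge+1': np.float64(57.592086350685925), -0.07: (np.float64(51.75), np.float64(57.5)), -0.05: (np.float64(51.25), np.float64(57.75)), -0.03: (np.float64(51.75), np.float64(57.75)), 0.0: (np.float64(51.5), np.float64(58.0)), 0.03: (np.float64(52.0), np.float64(58.25)), 0.05: (np.float64(51.75), np.float64(58.25)), 0.07: (np.float64(52.25), np.float64(58.5))}
```

```bash

python3 -m jog '[{"dp":[-2,0,3],"twist":0,"fingers":0},{"dp":[-8,0,6],"twist":0,"fingers":0},{"dp":[-10.8,0,8],"twist":0,"fingers":0},{"dp":[-10.8,0,8],"twist":0,"fingers":0},{"dp":[-10.8,0,8],"twist":0,"fingers":0}]'
python3 -m jog '[{"dp":[0,0,2],"twist":0,"fingers":0},{"dp":[0.3,0,2],"twist":0,"fingers":0},{"dp":[0.6,0,2],"twist":0,"fingers":0},{"dp":[0.9,0,2],"twist":0,"fingers":0},{"dp":[1.1,0,2],"twist":0,"fingers":0},{"dp":[1.1,0,2],"twist":0,"fingers":0},{"dp":[1.1,0,0],"twist":0,"fingers":0},{"dp":[0,0,0],"twist":0,"fingers":0}]'
python3 pb.py | cut -c1-60
python3 -m jog '[{"dp":[3,0,-3],"twist":0,"fingers":0},{"dp":[9,0,-6],"twist":0,"fingers":0},{"dp":[10.8,0,-8],"twist":0,"fingers":0},{"dp":[10.8,0,-8],"twist":0,"fingers":0},{"dp":[10.8,0,-8],"twist":0,"fingers":0}]'
python3 - <<'E'
from cell import env; from wm import *
c=env.read_camera('wrist'); np.savez('w6.npz',**c); print(measure(c))
g=c['pixels'].astype(np.float32).mean(2)
for x in(-.05,.0,.05):
    ys=np.arange(.048,.068,.0005); uv=proj(c,[[*unjig(x,y,J0),.023] for y in ys]).astype(np.float32)
    print(x,cv2.remap(g,uv[None,:,0].copy(),uv[None,:,1].copy(),1)[0].astype(int))
E
```

```text
time_s: 18.23
tool_pos: [0.6232, -0.021, 0.0839]
tool_rot: [-179.9, -0.1, 92.8]
force: [-0.6, 0.5, -0.2]
grip_width: 0.0005
grasp_force: 0.0
time_s: 19.23
tool_pos: [0.6246, -0.0186, 0.0861]
tool_rot: [179.8, -0.0, 93.1]
force: [0.1, 0.8, 0.3]
grip_width: 0.0001
grasp_force: 0.0
t 19.225 tcp [[  2.3 -91.2]] 0.08612706164189184
B root J0 y 55.5 [np.float64(56.5), np.float64(56.0), np.flo
time_s: 19.9
tool_pos: [0.6177, 0.0844, 0.1626]
tool_rot: [-179.9, 0.1, 92.7]
force: [-0.0, -0.7, -1.1]
grip_width: 0.0004
grasp_force: 0.0
{'gauge-1': np.float64(56.506877002590876), 'gauge+1': np.float64(57.68719351540646), -0.07: (np.float64(54.5), np.float64(57.5)), -0.05: (np.float64(54.25), np.float64(57.75)), -0.03: (np.float64(54.5), np.float64(58.0)), 0.0: (np.float64(54.25), np.float64(58.0)), 0.03: (np.float64(54.75), np.float64(58.25)), 0.05: (np.float64(54.5), np.float64(58.5)), 0.07: (np.float64(55.0), np.float64(58.5))}
-0.05 [ 84  84  85  86  87  87  87  87  87  86  85  95 106 132 157 166 174 172
 169 155 140 126 115 112 106  95  83  72  64  65  68  76  83  88  91  92
  93  94  95  95  96]
0.0 [ 90  91  92  93  94  95  96  99  99  98  98  99 116 139 155 169 175 179
 177 175 156 138 114  92  79  65  63  60  60  61  64  69  77  85  90  93
  94  95  95  95  95]
0.05 [ 88  90  93  96  99 103 105 108 110 110 108 108 111 127 152 168 177 181
 180 177 172 155 136 123 114 103  91  78  64  61  59  65  71  78  85  88
  91  92  93  94  95]
```

```bash

python3 -m jog '[{"dp":[-2,0,3],"twist":0,"fingers":0},{"dp":[-8,0,6],"twist":0,"fingers":0},{"dp":[-10.4,0,8],"twist":0,"fingers":0},{"dp":[-10.4,0,8],"twist":0,"fingers":0},{"dp":[-10.4,0,8],"twist":0,"fingers":0}]'
python3 -m jog '[{"dp":[0,0,2],"twist":0,"fingers":0},{"dp":[0.2,0,2],"twist":0,"fingers":0},{"dp":[0.4,0,2],"twist":0,"fingers":0},{"dp":[0.6,0,2],"twist":0,"fingers":0},{"dp":[0.75,0,2],"twist":0,"fingers":0},{"dp":[0.75,0,2],"twist":0,"fingers":0},{"dp":[0.75,0,0],"twist":0,"fingers":0},{"dp":[0,0,0],"twist":0,"fingers":0}]'
python3 pb.py | cut -c1-60
python3 -m jog '[{"dp":[3,0,-3],"twist":0,"fingers":0},{"dp":[9,0,-4],"twist":0,"fingers":0},{"dp":[10.4,0,-2],"twist":0,"fingers":0},{"dp":[10.4,0,-2],"twist":0,"fingers":0},{"dp":[10.4,0,-2],"twist":0,"fingers":0}]'
python3 - <<'E'
from cell import env; from wm import *
c=env.read_camera('wrist'); np.savez('w7.npz',**c); print(measure(c))
u=proj(c,[[*unjig(x,.057,J0),.026] for x in(-.1,.1)]); print(u)
r=int(u[:,1].mean()); a,b=int(u[0,0]),int(u[1,0])
P=[cv2.resize(c['pixels'][r-22:r+22,k-25:k+25],(400,352),interpolation=cv2.INTER_CUBIC) for k in(a+10,b-10)]
cv2.imwrite('pics/w7.png',np.hstack(P))
E
```

```text
time_s: 20.58
tool_pos: [0.6234, -0.0156, 0.0846]
tool_rot: [180.0, -0.1, 92.9]
force: [0.3, 0.8, 1.3]
grip_width: 0.0003
grasp_force: 0.0
time_s: 21.58
tool_pos: [0.6244, -0.0148, 0.0861]
tool_rot: [179.8, -0.0, 93.1]
force: [0.8, -0.0, -1.0]
grip_width: 0.0003
grasp_force: 0.0
t 21.575 tcp [[  2.3 -87.4]] 0.08611248000017868
B root J0 y 56.5 [nan, nan, nan, nan, nan, np.float64(26.000
time_s: 22.25
tool_pos: [0.618, 0.0845, 0.1034]
tool_rot: [-179.9, 0.1, 92.7]
force: [0.4, -0.2, 0.4]
grip_width: 0.0
grasp_force: 0.0
{'gauge-1': np.float64(56.57244618245089), 'gauge+1': np.float64(57.650922623194006), -0.07: (np.float64(56.25), np.float64(57.75)), -0.05: (np.float64(56.0), np.float64(57.75)), -0.03: (np.float64(56.25), np.float64(58.25)), 0.0: (np.float64(56.25), np.float64(58.25)), 0.03: (np.float64(56.5), np.float64(58.5)), 0.05: (np.float64(56.25), np.float64(58.5)), 0.07: (np.float64(56.75), np.float64(58.5))}
[[189.68249249 154.31517846]
 [442.81712813 152.34817575]]
```

View pics/w7.png

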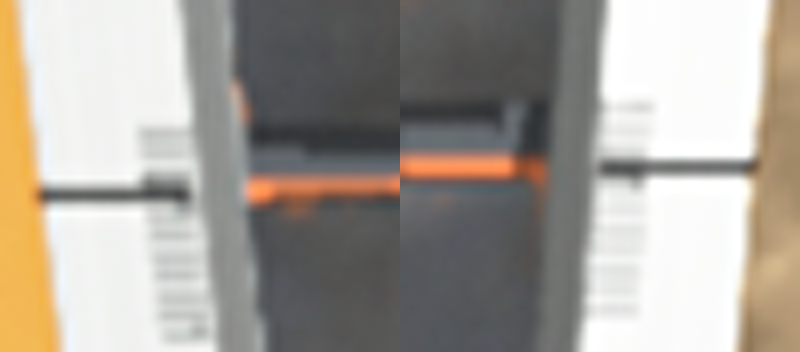

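B's edge (crop row ~198 left, ~178 right) sits just short of the gauge lines (194 left, 167 right at a higher plane), about 1 mm by calculation. I cross-check using A's known home position.

```bash
python3 - <<'E'
from wm import *
for f in('w3','w6','w7'):
    c=np.load(f+'.npz'); R=cv2.Rodrigues(c['rvec'])[0]; C=-R.T@c['tvec'].ravel(); print(f,'cam',(jig(C[None],J0)*1000).round(0),C[2].round(3), 'px/mm',np.diff(proj(c,[[*unjig(0,y,J0),.023] for y in(.055,.065)])[:,1])/10)
    g=c['pixels'].astype(np.float32)
    ys=np.arange(.04,.08,.0005)
    for z in(.014,.023):
        V=0
        for x in np.arange(-.04,.041,.005):
            uv=proj(c,[[*unjig(x,y,J0),z] for y in ys]).astype(np.float32)
            V=V+cv2.remap(g,uv[None,:,0].copy(),uv[None,:,1].copy(),1)[0]/17
        gr=V.mean(1); red=V[:,2]-V[:,0]; k=slice(20,60)
        print(z,[(round(1000*y,1),int(a),int(b)) for y,a,b in zip(ys[k],gr[k],red[k])][::1] if f=='w7' else [(round(1000*y,1),int(a),int(b)) for y,a,b in zip(ys[k],gr[k],red[k])][14:32])
E
```

```text
w3 cam [[-1. 68.]] 0.26 px/mm [-1.32156718]
0.014 [(np.float64(57.0), 162, 127), (np.float64(57.5), 144, 81), (np.float64(58.0), 124, 28), (np.float64(58.5), 110, -3), (np.float64(59.0), 102, -13), (np.float64(59.5), 94, -10), (np.float64(60.0), 84, -7), (np.float64(60.5), 73, -5), (np.float64(61.0), 65, -5), (np.float64(61.5), 59, -4), (np.float64(62.0), 57, -4), (np.float64(62.5), 59, -2), (np.float64(63.0), 65, 0), (np.float64(63.5), 74, 0), (np.float64(64.0), 81, 0), (np.float64(64.5), 86, 0), (np.float64(65.0), 88, 0), (np.float64(65.5), 88, 0)]
0.023 [(np.float64(57.0), 172, 149), (np.float64(57.5), 159, 119), (np.float64(58.0), 138, 67), (np.float64(58.5), 118, 14), (np.float64(59.0), 106, -6), (np.float64(59.5), 97, -12), (np.float64(60.0), 87, -8), (np.float64(60.5), 77, -6), (np.float64(61.0), 67, -5), (np.float64(61.5), 61, -5), (np.float64(62.0), 58, -4), (np.float64(62.5), 58, -3), (np.float64(63.0), 63, 0), (np.float64(63.5), 71, 0), (np.float64(64.0), 79, 0), (np.float64(64.5), 85, 0), (np.float64(65.0), 87, 0), (np.float64(65.5), 88, 0)]
w6 cam [[ 2. 78.]] 0.324 px/mm
[... 2658 characters left out ...]
(np.float64(57.5), 150, 130), (np.float64(58.0), 146, 98), (np.float64(58.5), 131, 50), (np.float64(59.0), 115, 11), (np.float64(59.5), 102, -8), (np.float64(60.0), 93, -11), (np.float64(60.5), 82, -8), (np.float64(61.0), 72, -6), (np.float64(61.5), 64, -5), (np.float64(62.0), 59, -4), (np.float64(62.5), 57, -4), (np.float64(63.0), 61, -3), (np.float64(63.5), 68, -2), (np.float64(64.0), 77, 0), (np.float64(64.5), 83, 0), (np.float64(65.0), 86, 0), (np.float64(65.5), 87, 0), (np.float64(66.0), 87, 0), (np.float64(66.5), 87, 0), (np.float64(67.0), 87, -1), (np.float64(67.5), 88, -1), (np.float64(68.0), 88, -1), (np.float64(68.5), 88, -1), (np.float64(69.0), 88, -1), (np.float64(69.5), 88, -1)]
```

The camera sits nearly above the gap, so B's root face is visible. Its bottom edge must therefore be read at z = 14 mm, which puts B's root at 55.4. The gauge line is at 57.1 and A's edge at 63.5, so about 1.7–2.0 mm remains. I do one small stroke.

```bash

python3 -m jog '[{"dp":[-2,0,-2],"twist":0,"fingers":0},{"dp":[-8,0,0],"twist":0,"fingers":0},{"dp":[-10.2,0,2],"twist":0,"fingers":0},{"dp":[-10.2,0,2],"twist":0,"fingers":0},{"dp":[-10.2,0,2],"twist":0,"fingers":0}]'
python3 -m jog '[{"dp":[0,0,2],"twist":0,"fingers":0},{"dp":[0.2,0,2],"twist":0,"fingers":0},{"dp":[0.4,0,2],"twist":0,"fingers":0},{"dp":[0.6,0,2],"twist":0,"fingers":0},{"dp":[0.6,0,2],"twist":0,"fingers":0},{"dp":[0.6,0,2],"twist":0,"fingers":0},{"dp":[0.6,0,0],"twist":0,"fingers":0},{"dp":[0,0,0],"twist":0,"fingers":0}]'
python3 -m jog '[{"dp":[3,0,-3],"twist":0,"fingers":0},{"dp":[9,0,-4],"twist":0,"fingers":0},{"dp":[10.2,0,-2],"twist":0,"fingers":0},{"dp":[10.2,0,-2],"twist":0,"fingers":0},{"dp":[10.2,0,-2],"twist":0,"fingers":0}]'
cat > fin.py <<'E'
import sys; from cell import env; from wm import *
n=sys.argv[1]
c=env.read_camera('wrist'); np.savez(n+'.npz',**c); m=measure(c); print({k:m[k] for k in m if isinstance(k,str)})
g=c['pixels'].astype(np.float32); ys=np.arange(.052,.067,.0005)
for a,b in((-.075,-.045),(-.03,.03),(.045,.075)):
    V=0; xs=np.arange(a,b,.005)
    for x in xs:
        uv=proj(c,[[*unjig(x,y,J0),.014] for y in ys]).astype(np.float32)
        V=V+cv2.remap(g,uv[None,:,0].copy(),uv[None,:,1].copy(),1)[0]/len(xs)
    print(a,[(float(round(1000*y,1)),int(v.mean()),int(v[2]-v[0])) for y,v in zip(ys,V)])
E
python3 fin.py w8
```

```text
time_s: 22.92
tool_pos: [0.6233, -0.0134, 0.0849]
tool_rot: [180.0, -0.1, 92.9]
force: [0.7, 0.2, -0.1]
grip_width: 0.0006
grasp_force: 0.0
time_s: 23.92
tool_pos: [0.6243, -0.0128, 0.086]
tool_rot: [179.8, -0.0, 93.0]
force: [-0.9, -0.4, -0.1]
grip_width: 0.0004
grasp_force: 0.0
time_s: 24.55
tool_pos: [0.618, 0.0848, 0.1036]
tool_rot: [-179.9, 0.1, 92.8]
force: [-0.2, 0.2, 1.1]
grip_width: 0.0003
grasp_force: 0.0Traceback (most recent call last):
  File "fin.py", line 3, in <module>
    c=env.read_camera('wrist'); np.savez(n+'.npz',**c); m=measure(c); print({k:m[k] for k in m if isinstance(k,str)})
                                                          ~~~~~~~^^^
  File "wm.py", line 14, in measure
    v=prof(x,.023,ys); red=v[:,2]-v[:,0]; m=red>.5*red.max(); i=np.where(m)[0]; out[x]=(round(ys[i[0]]*1000,2),round(ys[i[-1]]*1000,2))
                                                                                                 ~^^^
IndexError: index 0 is out of bounds for axis 0 with size 0
```

```bash
sed -i "s/out\[x\]=.*/out[x]=i[:1]/" wm.py; python3 fin.py w8; python3 - <<'E'
from h import *
for n in('w7','w8'):
    c=np.load(n+'.npz'); g=c['pixels'].astype(np.float32); 
a=[np.load(n+'.npz')['pixels'] for n in('w7','w8')]
P=[cv2.resize(p[128:172,180:280],(800,352),interpolation=cv2.INTER_CUBIC)[:,:780] for p in a]
cv2.imwrite('pics/w8.png',np.vstack(P)[:600+100][:600])
E
```

```text
{'gauge-1': np.float64(56.449976813527186), 'gauge+1': np.float64(57.70968856677382)}
-0.075 [(52.0, 83, 0), (52.5, 83, 0), (53.0, 83, 0), (53.5, 84, 0), (54.0, 84, 0), (54.5, 83, 0), (55.0, 81, 0), (55.5, 76, 0), (56.0, 69, 0), (56.5, 74, -2), (57.0, 81, -5), (57.5, 93, -7), (58.0, 98, -8), (58.5, 98, -8), (59.0, 92, -7), (59.5, 84, -6), (60.0, 74, -5), (60.5, 65, -5), (61.0, 58, -5), (61.5, 57, -4), (62.0, 60, -2), (62.5, 65, -1), (63.0, 71, 0), (63.5, 77, 0), (64.0, 79, 0), (64.5, 79, 0), (65.0, 79, 0), (65.5, 79, 0), (66.0, 79, 0), (66.5, 80, 0), (67.0, 81, 0)]
-0.03 [(52.0, 93, -4), (52.5, 95, -4), (53.0, 96, -4), (53.5, 98, -3), (54.0, 100, -3), (54.5, 101, -2), (55.0, 100, -2), (55.5, 94, -2), (56.0, 85, 0), (56.5, 77, 0), (57.0, 80, -2), (57.5, 90, -4), (58.0, 101, -7), (58.5, 105, -8), (59.0, 104, -8), (59.5, 97, -7), (60.0, 86, -6), (60.5, 75, -5), (61.0, 65, -5), (61.5, 59, -4), (62.0, 58, -3), (62.5, 62, -2), (63.0, 69, 0), (63.5, 77, 0), (64.0, 84, 1), (64.5, 87, 1), (65.0, 88, 0), (65.5, 88, 0), (66.0, 88, 0), (66.5, 88, 0), (67.0, 88, 0)]
0.045 [(52.0, 98, 0), (52.5, 100, 0), (53.0, 102, 1), (53.5, 104, 1), (54.0, 107, 2), (54.5, 108, 2), (55.0, 109, 2), (55.5, 104, 3), (56.0, 95, 4), (56.5, 86, 9), (57.0, 83, 10), (57.5, 88, 5), (58.0, 98, -1), (58.5, 106, -7), (59.0, 109, -8), (59.5, 103, -8), (60.0, 92, -7), (60.5, 78, -5), (61.0, 66, -5), (61.5, 59, -5), (62.0, 56, -4), (62.5, 56, -3), (63.0, 62, -1), (63.5, 69, 0), (64.0, 78, 1), (64.5, 83, 1), (65.0, 86, 1), (65.5, 87, 1), (66.0, 87, 1), (66.5, 87, 1), (67.0, 88, 1)]
```

View pics/w8.png

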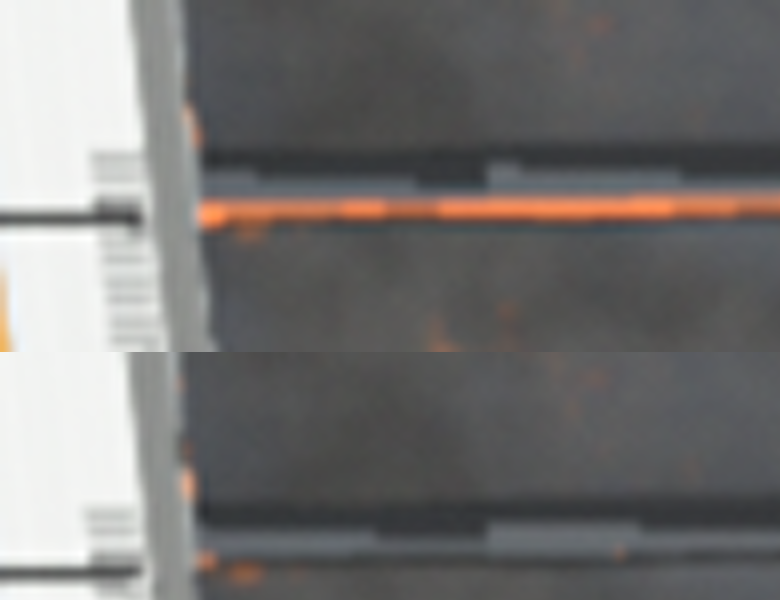

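In the last view B's root edge reads 56.6–57.2 against the gauge at 57.1, level within about 0.3 mm. A is unchanged against the stop, and the arm is clear of everything. The slide can't draw B back, so I stop here and hand in.

```bash
python3 -c "
from cell import env; print(env.sign_off())"
```

```text
the job is handed in; nothing more can be done
None
```

Job handed in at about 25 s: plate A is home against the stop, and the roller has brought plate B's root edge to the gauge line within about 0.3 mm by my wrist-camera reading (a cross-check from A's edge allowed up to about 1 mm short); the other objects round the jig were not touched.

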